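# Complete the vial carrier and hold it up level by its folding handle

### The arm

A 7-joint arm with a two-finger parallel gripper is mounted at the origin on the work surface; the furniture and walls round the work are solid. World frame = base frame: x ahead of the robot, y to its left, z up, the work surface at z = 0. Lengths are in m, angles in rad, forces in N, time in s.
With the tool pointing down it reaches from about 0.35 to 0.9 m from the base axis. Payload 8.1 kg.
Tool frame: the origin (TCP) lies on the centre line of the jaws, within the pads' length; the fingertips stand 19 mm ahead of it and the grasp point (between the pads) is the TCP (arm.tip_reach is the distance from the TCP to the fingertips, in m); z points along the fingers, y is the line along which they close (so a half turn about z gives the same grasp; the last joint's range is limited). The gripper opens to 92 mm and grips with 3 to 60 N. Pads are 19 mm wide; open, the fingers measure 130 mm over their backs; the gripper's body (75 mm by 190 mm) begins 47 mm behind the grasp point.
Start: joints at [-1.207, 0.434, 0.025, 1.573, -0.012, 1.134, -0.075], TCP at [0.281, 0.558, 0.246] pointing down, gripper open.
Joint ranges: [-2.62, 2.62], [-0.44, 2.09], [-1.27, 1.32], [0.08, 2.57], [-1.32, 4.46], [0.12, 2], [-2.74, 2.74]. Speed limits (rad/s): [2.22, 2.22, 3.01, 3.01, 3.14, 3.14, 3.14].

### API

Orientations are given as a rotation vector (axis times angle).
In Python, from cell import arm gives the robot as it stands.
- The arm moves only by the tool arm_command, never from a script. Its argument "targets" is a list that holds one entry, the list of rows, each a list of 6 numbers: the shift along the tool's x, y, z in m, then the turn, a rotation vector about the tool's x, y, z in rad. A call has 1 to 10 rows; each row shifts and turns the commanded pose from where the row before left it, along the tool's axes as they then stand; what a row does not reach is not made up. A row lasts 1/8 s, in which the tool goes at most 62.5 mm and 10.7 degrees, less where a joint would pass 70% of its speed; a pose out of reach is approached as far as the arm can. A call with a gripper value outside its range is refused whole. "jaw" is the finger opening in m, from 0 to 0.0918, set as the call begins (left out, the last holds). The fingers move at their own pace and stop on an object; "newtons" is the grip in N (left out, the last holds). Time passes only in rows, so rows that do not move let the fingers close. It gives the time, the measured TCP pose, the force, the opening and the grip force at its end, in the units of the state.
- arm.observe(): the state, without advancing time (a new reading comes with each control period).
- arm.get_image(name): name is "side" or "top"; returns a dict with "pixels" (420x560x3 uint8, red, green, blue), "z_map" (420x560 float32, m along the optical axis (not along the pixel's ray), 0 where there is no reading), "fx", "fy", "cx", "cy" (pixels), "dist" ([k1, k2, p1, p2, k3] as OpenCV has them; the pictures are not rectified), "xyz" and "rotation" of the camera in the world. Camera axes: x right, y down, z forward; pixel columns grow to the right and rows downward; lengths in m; the calibration is good to about 2 mm. A picture is of the moment at which its call begins.
- arm.sign_off(): hands the job in; it is judged then, once.
The state is a dict: "clock": time; "joints": joint angles; "dq": joint speeds; "joint_efforts": joint torques, N m; "position": TCP position; "ee_rot": TCP orientation; "force": force on the tool from outside, world axes, zero at the start; "ft_torque": the same for the moment, N m; "width": opening from 0.0 (shut) to 1.0 (fully open); "gripper_force": force on a finger pad.
Only numpy, scipy, OpenCV 4.12 (cv2) and the standard library are available. Lean on these libraries where they do the work, as an engineer would, in place of code of your own. Each camera call takes 0.05 s, during which the arm holds its last target. There are 200 camera calls.

### The job

Put the slim vial that stands on the desk upright into the empty pocket of the vial carrier and let go of it. Then swing the carrier's folded handle upright and lift the carrier by it about 10 cm clear of the desk, level and with all four vials seated; finish while holding it there still, and leave the wide bottle and the sample cup where they stand.

Things in the scene. Friction and masses are not known exactly. Their poses are not given: they have to be found in the camera images.
- carrier: loose metal carrier for four vials, 120 (x) by 156 (y) mm, 0.35 kg empty; origin: centre of its underside, z up. Its floor is 8 mm above the underside; a grey deck (top at 50 mm) has four holes at x = +-34, y = +-42 mm: the pockets. Three hold vials (tops at 104 mm), the one at x = +34, y = +42 is empty. End plates at y = +-76 mm have rounded ears up to 82 mm.
- handle (a joint): angle of the carrier's folding handle (rad): 0 folded on its stops on the carrier's -x side, 1.10 upright, 2.20 folded to the other side. Free pivots on the line x = 0, 60 mm above the underside, along the carrier's y: let go, the handle falls to a stop; lifted by it, the carrier hangs freely about this line, level only if all four pockets are filled.
- handle_grip (a point): middle of the handle's black grip, a round bar 12 mm thick, 70 mm long, parallel to the carrier's y, 85 mm from the pivot line. Folded: 76 mm to the -x side of the carrier's centre, 99 mm above its underside; upright: 145 mm above it, over the centre. Thin arms run from the bar's ends (y = +-83 mm) to the pivots; the two vials next to the folded grip leave a gap of 52 mm.
- pocket (a point): centre of the mouth of the empty pocket, on the deck's top face, 50 mm above the carrier's underside; a round hole 36 mm wide with a slight chamfer, the deck 6 mm thick; the floor lies 42 mm below this point. z axis up.
- vial_4_mid (a point): slim white vial with a screw cap, upright, 32 mm in diameter, 96 mm tall, about 80 g; this point is on its axis, half-way up (48 mm above its foot); its z axis is the vial's axis. It stands alone on the desk at the start and belongs in the empty pocket; seated, this point is 56 mm above the carrier's underside.
- vial_1_mid (a point): slim white vial with a screw cap, upright, 32 mm in diameter, 96 mm tall, about 80 g; this point is on its axis, half-way up (48 mm above its foot); its z axis is the vial's axis. In the carrier's pocket at x = -34, y = -42 mm.
- vial_2_mid (a point): slim white vial with a screw cap, upright, 32 mm in diameter, 96 mm tall, about 80 g; this point is on its axis, half-way up (48 mm above its foot); its z axis is the vial's axis. In the carrier's pocket at x = -34, y = +42 mm.
- vial_3_mid (a point): slim white vial with a screw cap, upright, 32 mm in diameter, 96 mm tall, about 80 g; this point is on its axis, half-way up (48 mm above its foot); its z axis is the vial's axis. In the carrier's pocket at x = +34, y = -42 mm.
- wide_bottle_mid (a point): wide reagent bottle, 48 mm in diameter and 96 mm tall, too wide for the pockets; a bystander standing on the desk near the loose vial (the two may have changed places); this point is on its axis, half-way up, z along the axis.
- sample_cup_mid (a point): small open white cup, 45 mm wide and 38 mm tall, a bystander on the desk; this point is on its axis, half-way up, z along the axis.
There are look-alikes about, which are no part of the job. What is shaped like the part that bears vial_4_mid but green is not meant.

How it is judged:
On the way, in this order (a step that is already met when the one before it is completed fails the run):
1. the fourth vial stands seated in the empty pocket and is let go, the carrier still on the desk (x of vial_4_mid in the frame of carrier between 0.026 and 0.042 m and y of vial_4_mid in the frame of carrier between 0.034 and 0.05 m and z of vial_4_mid in the frame of carrier between 0.048 and 0.064 m and angle between the z axis of vial_4_mid and the z axis of carrier, either way round below 0.12 rad and contact force between the fingers and vial_4 below 0.3 N and height (world z) of carrier below 0.01 m), for 0.2 s.
2. the carrier hangs from the upright handle, clear of the desk and level (height (world z) of carrier above 0.07 m and value of joint handle between 0.8 and 1.4 rad and angle between carrier's own z axis and vertical below 0.1 rad and contact force between the fingers and handle above 1 N), for 0.3 s.
At the end, for the whole second after the job is handed in: Carrier held by its handle (within 0.3 rad of upright), underside 70 to 200 mm above the desk, level within 0.10 rad, still (under 20 mm/s, 0.15 rad/s); all four vials seated (8 mm, 0.12 rad); wide bottle and cup within 30 mm of their places (all of step 2 and x of vial_4_mid in the frame of carrier between 0.026 and 0.042 m and y of vial_4_mid in the frame of carrier between 0.034 and 0.05 m and z of vial_4_mid in the frame of carrier between 0.048 and 0.064 m and angle between the z axis of each of vial_4_mid, vial_1_mid, vial_2_mid, vial_3_mid and the z axis of carrier, either way round below 0.12 rad and z of vial_1_mid in the frame of carrier between 0.048 and 0.064 m and z of vial_2_mid in the frame of carrier between 0.048 and 0.064 m and z of vial_3_mid in the frame of carrier between 0.048 and 0.064 m and linear speed of carrier below 0.02 m/s and angular speed of carrier below 0.15 rad/s and height (world z) of carrier below 0.2 m and distance of each of wide_bottle_mid, sample_cup_mid from where it was at the start of the episode below 0.03 m); the arm keeps its last pose, push and grip.
It fails at once if the wide bottle or the sample cup is knocked over or pushed more than 30 mm (distance of any of wide_bottle_mid, sample_cup_mid from where it was at the start of the episode above 0.03 m or angle between any of wide_bottle_mid, sample_cup_mid's own z axis and vertical above 0.5 rad).
It fails at once if the carrier is tipped by more than 0.4 rad (angle between carrier's own z axis and vertical above 0.4 rad).
It also fails if it takes over 54 s, if anything falls off the work surface, if the arm or the gripper's body presses on something with over 40 N, if the wrist force passes 120 N, or if a joint passes its speed limit or range.

## Working session

There is one attempt and no reset: what is moved stays moved. The work goes in short steps, Python scripts to look and compute and a tool call to move; the robot and the scene stay as the last step left them, time stands still between calls to the robot, and variables do not carry over. Pictures are saved under pics/ and viewed, at most 10 in all, crops included, and the job is handed in when it is done.

Besides the shell and the picture viewer there is one more tool, called after "Call:" as name(argument=value, ...) on one line, values as JSON. arm_command: Moves the arm, as the interface text tells. Its arguments: {"type":"object","properties":{"targets":{"type":"array","items":{"type":"array","items":{"type":"array","items":{"type":"number"}}}},"jaw":{"type":"number"},"newtons":{"type":"number"}},"required":["targets"]}

```bash
mkdir -p pics; cat > h.py <<'E'
import numpy as np, cv2, pickle
from cell import arm
from scipy.spatial.transform import Rotation as R
def grab(n,save=None):
    im=arm.get_image(n); pickle.dump(im,open(f'{n}.pkl','wb'))
    if save: cv2.imwrite(f'pics/{save}.png',im['pixels'][:,:,::-1])
    return im
def world(im):
    h,w=im['z_map'].shape
    K=np.array([[im['fx'],0,im['cx']],[0,im['fy'],im['cy']],[0,0,1]])
    u,v=np.meshgrid(np.arange(w),np.arange(h))
    p=cv2.undistortPoints(np.stack([u,v],-1).reshape(-1,1,2).astype(np.float64),K,np.array(im['dist'],float)).reshape(h,w,2)
    z=im['z_map'][...,None]
    c=np.concatenate([p*z,z],-1)
    r=np.array(im['rotation'],float)
    r=r if r.shape==(3,3) else R.from_rotvec(r).as_matrix()
    P=c@r.T+np.array(im['xyz']); P[im['z_map']==0]=np.nan
    return P
E
python3 - <<'E'
from h import *
a=grab('top','top0');b=grab('side','side0')
print(a['xyz'],a['rotation'],b['xyz'],b['rotation'])
s=arm.observe();print({k:np.round(v,3) for k,v in s.items()})
E
```

```text
[0.38327662 0.22530147 1.26409179] [-2.1944205   2.13569588 -0.12852037] [1.0596603  1.04304836 0.52718966] [-0.6623561  -2.32092427  1.4683076 ]
{'clock': np.float64(0.1), 'joints': array([-1.207,  0.435,  0.025,  1.574, -0.012,  1.134, -0.075]), 'dq': array([-0.002, -0.002,  0.001, -0.001,  0.   ,  0.   , -0.   ]), 'joint_efforts': array([ 3.0000e-03, -6.6912e+01,  9.8800e-01, -3.1515e+01, -6.1000e-02,
        3.7000e-02,  0.0000e+00]), 'position': array([0.281, 0.558, 0.245]), 'ee_rot': array([-7.270e-01, -3.056e+00,  2.000e-03]), 'force': array([ 0.292, -0.391, -1.06 ]), 'ft_torque': array([0.03 , 0.002, 0.014]), 'gripper_force': np.float64(0.0), 'width': np.float64(1.003)}
```

View pics/top0.png

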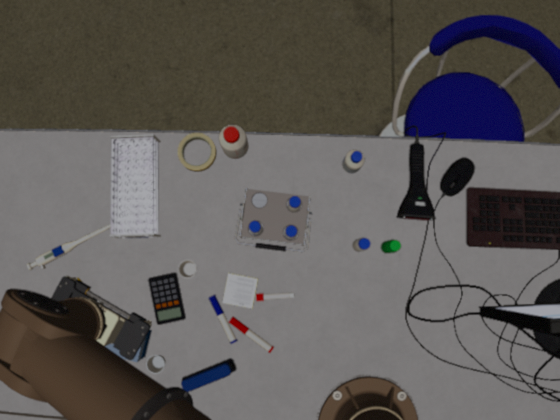

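View pics/side0.png

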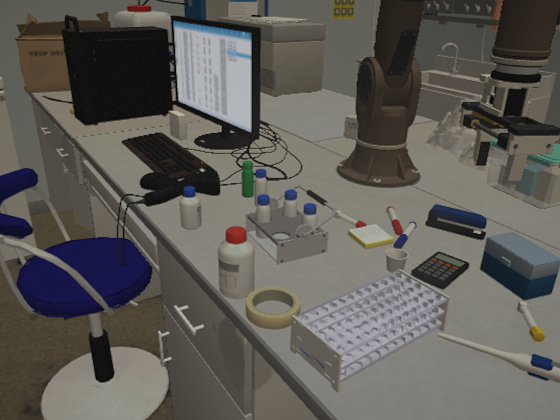

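The top view shows these look-alikes: a blue-capped vial at (363,244), a green one at (391,246), a wider blue-capped bottle at (355,160) and a red-capped bottle at (232,140). The carrier is at (275,220) with its empty pocket at (260,200) and handle grip at (270,247). The cup is at (189,269). The slim white vial at (363,244) fits the description, so I'll measure it and crop in to check.

```bash
python3 - <<'E'
from h import *
a=pickle.load(open('top.pkl','rb'));P=world(a)
np.save('P.npy',P)
def blob(u,v,r,z0,z1):
    q=P[v-r:v+r+1,u-r:u+r+1].reshape(-1,3);q=q[(q[:,2]>z0)&(q[:,2]<z1)]
    if len(q)<3: return None
    return np.round([*np.median(q,0),*np.ptp(q[:,:2],axis=0),*((q.max(0)+q.min(0))/2)[:2],len(q)],4)
for n,u,v in [('slim',363,244),('green',391,246),('wide',355,160),('v1?',291,231),('v2?',255,227),('v3?',295,202)]:
    print(n,blob(u,v,12,.085,.13))
for n,u,v in [('cup',189,269),('obj157',157,364)]: print(n,blob(u,v,12,.03,.06))
print('grip',blob(270,247,10,.09,.12),'desk',P[300,300],'pocket',P[200,260])
s=a['pixels'][120:290,180:420,::-1]
cv2.imwrite('pics/c1.png',cv2.resize(s,(792,561),interpolation=cv2.INTER_CUBIC))
E
```

```text
slim [4.42e-01 3.22e-02 9.72e-02 2.60e-02 2.37e-02 4.43e-01 3.17e-02 1.07e+02]
green [ 4.391e-01 -3.850e-02  9.720e-02  2.550e-02  2.720e-02  4.399e-01
 -3.880e-02  1.180e+02]
wide [6.457e-01 5.220e-02 9.650e-02 2.510e-02 2.320e-02 6.463e-01 5.150e-02
 1.060e+02]
v1? [4.664e-01 2.004e-01 1.061e-01 2.680e-02 2.500e-02 4.671e-01 2.012e-01
 1.180e+02]
v2? [4.744e-01 2.835e-01 1.055e-01 2.520e-02 2.510e-02 4.746e-01 2.835e-01
 1.180e+02]
v3? [5.332e-01 1.931e-01 1.057e-01 2.630e-02 2.580e-02 5.342e-01 1.937e-01
 1.240e+02]
cup [3.742e-01 4.520e-01 3.820e-02 4.090e-02 4.220e-02 3.742e-01 4.460e-01
 8.000e+01]
obj157 [1.405e-01 5.201e-01 3.780e-02 4.430e-02 4.500e-02 1.444e-01 5.143e-01
 9.900e+01]
grip [4.293e-01 2.468e-01 1.042e-01 1.500e-02 4.580e-02 4.301e-01 2.469e-01
 1.110e+02] desk [ 0.30504484  0.17155621 -0.00041606] pocket [0.54823441 0.27681543 0.00914952]
```

View pics/c1.png

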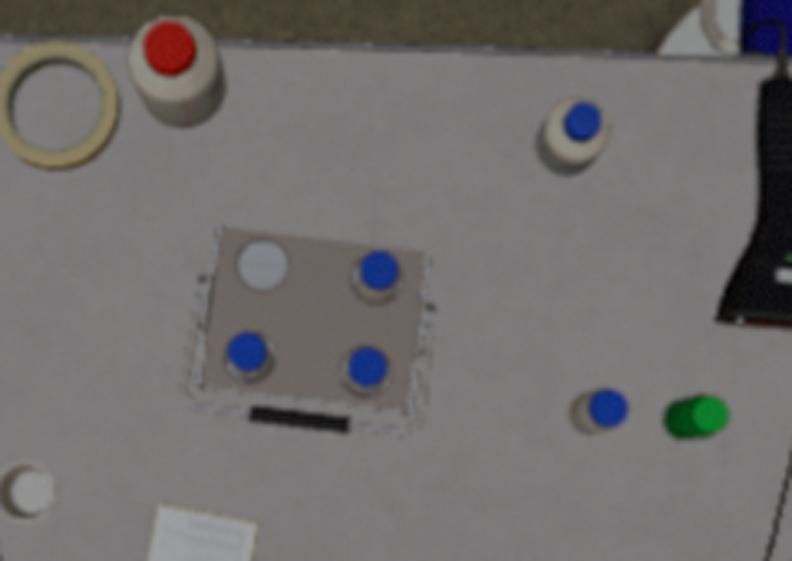

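The crop shows the slim vial at crop (607,408), well apart from the green one at (710,415). The broad-shouldered wide bottle is at (582,120). The three carrier vials give a yaw of about -0.1 rad and put the empty pocket near (0.541, 0.276). The measured grip position (0.430, 0.247, 0.104 at its top) matches the model.

Call:
arm_command(targets=[[[0, 0, 0, 0, 0, 0.172], [0, 0, 0, 0, 0, 0.172], [0, 0, 0, 0, 0, 0.172], [0, 0, 0, 0, 0, 0.172], [0, 0, 0, 0, 0, 0.172], [0, 0, 0, 0, 0, 0.172], [0, 0, 0, 0, 0, 0.172]]])

```text
clock: 0.98
position: [0.2811, 0.5579, 0.2453]
ee_rot: [2.335, 2.101, -0.001]
force: [0.4, 0.1, -0.3]
width: 1.001
gripper_force: 0.0
```

Call:
arm_command(targets=[[[-0.0508, 0.0213, 0, 0, 0, 0], [-0.0508, 0.0213, 0, 0, 0, 0], [-0.0508, 0.0213, 0, 0, 0, 0], [-0.0508, 0.0213, 0, 0, 0, 0], [-0.0508, 0.0213, 0, 0, 0, 0], [-0.0508, 0.0213, 0, 0, 0, 0], [-0.0508, 0.0213, 0, 0, 0, 0], [-0.0508, 0.0213, 0, 0, 0, 0], [-0.0508, 0.0213, 0, 0, 0, 0], [-0.0508, 0.0213, 0, 0, 0, 0]]])

```text
clock: 2.22
position: [0.4426, 0.0297, 0.2458]
ee_rot: [-2.329, -2.108, -0.001]
force: [1.1, -0.1, 0.1]
width: 1.001
gripper_force: 0.0
```

Call:
arm_command(targets=[[[0, 0, 0, 0, 0, 0], [0, 0, 0, 0, 0, 0]]])

```text
clock: 2.48
position: [0.4421, 0.0319, 0.2455]
ee_rot: [-2.33, -2.107, 0.001]
force: [-0.1, 0.9, 0.5]
width: 1.0
gripper_force: 0.0
```

```bash
cat >> h.py <<'E'
def rel(tgt):
    s=arm.observe();M=R.from_rotvec(s['ee_rot']).as_matrix()
    print('t',s['clock'],'pos',np.round(s['position'],4),'yaw',np.arctan2(M[1,1],M[0,1]),'z',np.round(M[:,2],4),'F',np.round(s['force'],1),'w',s['width'],s['gripper_force'])
    print('rel',np.round(M.T@(np.array(tgt)-s['position']),4))
E
python3 -c "
from h import *
rel([.4425,.032,.07])
b=grab('side');P=world(b)
q=P[165:205,252:272].reshape(-1,3);q=q[(q[:,2]>.03)&(q[:,2]<.07)&(q[:,1]>0.01)];print(np.nanmedian(q,0),q.max(0),q.min(0))
cv2.imwrite('pics/s1.png',cv2.resize(b['pixels'][100:280,150:350,::-1],(800,600)))"
```

```text
t 2.475 pos [0.4421 0.0319 0.2455] yaw -0.1004035567006091 z [-7.e-04  2.e-04 -1.e+00] F [-0.1  0.9  0.5] w 0.9998130297423667 0.0
rel [0.0002 0.0005 0.1755]
[0.45592095 0.04521027 0.05335896] [0.50405753 0.16975394 0.06997938] [0.43127189 0.02683668 0.03082079]
```

View pics/s1.png

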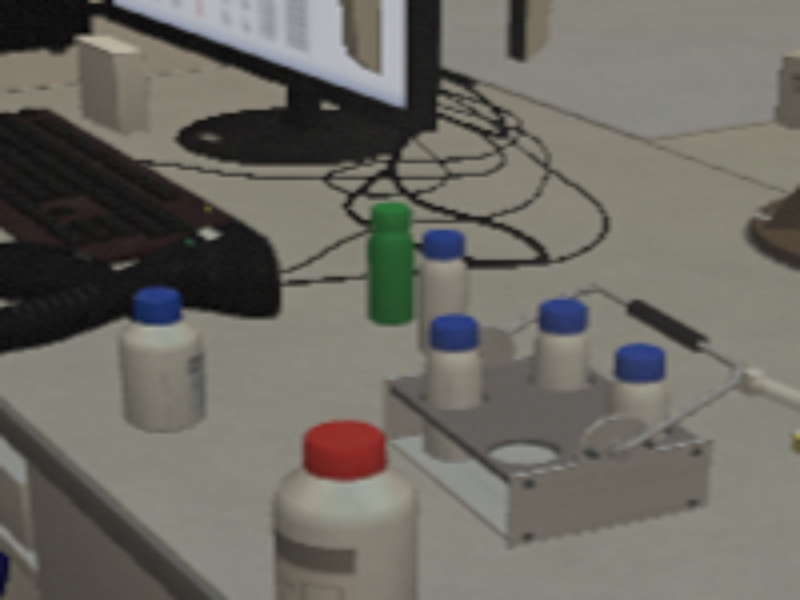

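The crop shows the fingers centred above the slim vial at crop (443,290). I'll go down with the jaw wide open and grip.

Call:
arm_command(targets=[[[0, 0, 0.05, 0, 0, 0], [0, 0, 0.05, 0, 0, 0], [0, 0, 0.045, 0, 0, 0], [0, 0, 0.0335, 0, 0, 0], [0, 0, 0, 0, 0, 0], [0, 0, 0, 0, 0, 0]]])

```text
clock: 3.28
position: [0.4429, 0.0321, 0.0681]
ee_rot: [2.328, 2.109, 0.001]
force: [-0.5, -0.3, 0.3]
width: 1.0
gripper_force: 0.0
```

Call:
arm_command(targets=[[[0, 0, 0, 0, 0, 0], [0, 0, 0, 0, 0, 0], [0, 0, 0, 0, 0, 0], [0, 0, 0, 0, 0, 0], [0, 0, 0, 0, 0, 0], [0, 0, 0, 0, 0, 0]]], jaw=0.02, newtons=15)

```text
clock: 4.03
position: [0.4425, 0.0314, 0.0672]
ee_rot: [-2.33, -2.108, 0.0]
force: [0.2, -0.6, -0.1]
width: 0.398
gripper_force: 0.0
```

```bash
python3 -c "
from h import *
rel([.541,.276,.2])"
```

```text
t 4.025 pos [0.4425 0.0314 0.0672] yaw -0.10006930951009416 z [-1.e-04 -0.e+00 -1.e+00] F [ 0.2 -0.6 -0.1] w 0.3982393664142477 0.0
rel [ 0.2532  0.0736 -0.1328]
```

Width 0.398 is 36.5 mm, so the fingers haven't reached the 32 mm vial yet.

Call:
arm_command(targets=[[[0, 0, 0, 0, 0, 0], [0, 0, 0, 0, 0, 0], [0, 0, 0, 0, 0, 0]]])

```text
clock: 4.4
position: [0.4425, 0.0314, 0.0672]
ee_rot: [2.33, 2.107, -0.0]
force: [0.2, -0.1, -0.8]
width: 0.347
gripper_force: 15.0
```

Call:
arm_command(targets=[[[0, 0, -0.03, 0, 0, 0], [0, 0, -0.05, 0, 0, 0], [0, 0, -0.05, 0, 0, 0]]])

```text
clock: 4.78
position: [0.442, 0.0312, 0.1984]
ee_rot: [-2.33, -2.107, 0.002]
force: [1.2, 0.5, -0.3]
width: 0.346
gripper_force: 15.0
```

Call:
arm_command(targets=[[[0.03, 0.008, 0, 0, 0, 0], [0.045, 0.013, 0, 0, 0, 0], [0.045, 0.013, 0, 0, 0, 0], [0.045, 0.013, 0, 0, 0, 0], [0.045, 0.013, 0, 0, 0, 0], [0.03, 0.009, 0, 0, 0, 0], [0.012, 0.004, 0, 0, 0, 0], [0, 0, 0, 0, 0, 0], [0, 0, 0, 0, 0, 0], [0, 0, 0, 0, 0, 0]]])

```text
clock: 6.02
position: [0.5402, 0.2734, 0.1975]
ee_rot: [-2.332, -2.105, -0.0]
force: [0.3, 0.5, -0.7]
width: 0.346
gripper_force: 15.0
```

```bash
python3 - <<'E'
from h import *
rel([.541,.276,.13])
b=grab('side','s2');a=grab('top');P=world(b)
cv2.imwrite('pics/s2.png',cv2.resize(b['pixels'][60:285,200:400,::-1],(533,600)))
# carrier vials
P=world(a)
for u,v in [(291,231),(255,227),(295,202),(260,200)]:
    q=P[v-12:v+13,u-12:u+13].reshape(-1,3);q=q[(q[:,2]>.085)&(q[:,2]<.115)]
    if len(q):print(np.round(np.median(q,0),4),len(q))
E
```

```text
t 6.025 pos [0.5402 0.2734 0.1975] yaw -0.10188901321614116 z [ 0.e+00  1.e-04 -1.e+00] F [ 0.3  0.5 -0.7] w 0.3457455164640229 14.987748563289642
rel [0.0026 0.0005 0.0675]
[0.5377 0.1838 0.1058] 21
```

View pics/s2.png

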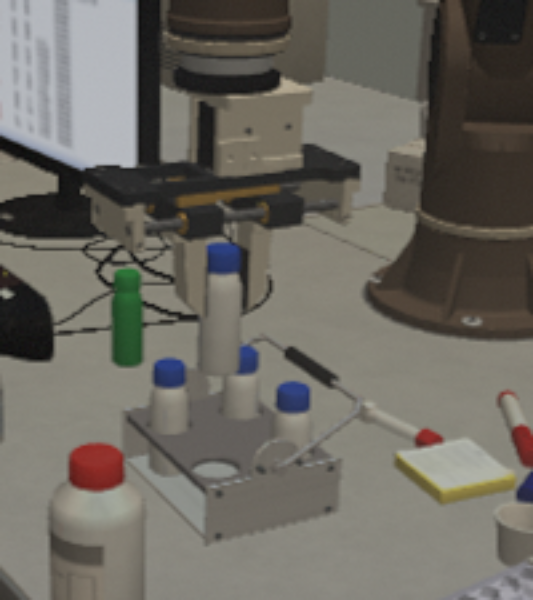

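The vial hangs upright in the fingers, with its body at crop (220,320), and the pocket hole is below it at crop (215,470). I'll fit circles of known radius to the vial sides in the side camera's depth, to compare the held vial with the pocket.

```bash
cat > fit.py <<'E'
from h import *
from scipy.optimize import least_squares
def fits(b,held,zh):
    P=world(b);C=[]
    for n,c,z0,z1 in [('v1',(.4667,.2008),.06,.08),('v2',(.4745,.2835),.06,.08),('v3',(.5337,.1934),.06,.08),('v4',held,*zh)]:
        d=np.hypot(P[...,0]-c[0],P[...,1]-c[1])
        q=P[(d<.023)&(P[...,2]>z0)&(P[...,2]<z1)]
        # white-ish only not needed
        if len(q)<10: print(n,len(q));C.append(np.array(c));continue
        f=lambda x:np.hypot(q[:,0]-x[0],q[:,1]-x[1])-.016
        r=least_squares(f,c,loss='soft_l1',f_scale=.0015)
        print(n,np.round(r.x,4),len(q),'rms',np.sqrt(np.mean(f(r.x)**2)));C.append(r.x)
    print('pocket',C[1]+C[2]-C[0],'held',C[3],'centre',(C[1]+C[2])/2)
if __name__=='__main__':
    b=pickle.load(open('side.pkl','rb'))
    fits(b,(.5402,.2734),(.14,.17))   # upper body
    fits(b,(.5402,.2734),(.135,.15))
E
python3 fit.py
```

```text
v1 [0.4696 0.2022] 119 rms 0.0017549780527262905
v2 [0.4774 0.2856] 124 rms 0.001654850384684777
v3 [0.5371 0.1956] 120 rms 0.0016556410075742635
v4 [0.5424 0.2753] 224 rms 0.0012995446007863691
pocket [0.544866   0.27904186] held [0.54240963 0.27530995] centre [0.50725647 0.24061236]
v1 [0.4696 0.2022] 119 rms 0.0017549780527262905
v2 [0.4774 0.2856] 124 rms 0.001654850384684777
v3 [0.5371 0.1956] 120 rms 0.0016556410075742635
v4 [0.5423 0.2752] 105 rms 0.0013177470851102105
pocket [0.544866   0.27904186] held [0.54231349 0.27517627] centre [0.50725647 0.24061236]
```

```bash
python3 - <<'E'
from h import *
from scipy.optimize import least_squares
a=pickle.load(open('top.pkl','rb'));px=cv2.imread('pics/top0.png')[:,:,::-1].astype(int)
g=px[188:213,246:276].sum(2)/3
t=(np.median(g[10:15,12:17])+np.percentile(g,25))/2
m=(g>t).astype(np.uint8); n,l,st,ce=cv2.connectedComponentsWithStats(m)
k=l[200-188,260-246]; print(t,st[k],ce[k])
u,v=ce[k]+[246,188]
K=np.array([[a['fx'],0,a['cx']],[0,a['fy'],a['cy']],[0,0,1]]);r=R.from_rotvec(a['rotation']).as_matrix()
p=cv2.undistortPoints(np.array([[[u,v]]]),K,np.array(a['dist'],float))[0,0]
d=r@np.array([*p,1]);c=np.array(a['xyz']);
for z in(.05,.047): print(c+d*(z-c[2])/d[2])
print('diam est',2*np.sqrt(st[k][4]/np.pi)*1.21/a['fx'])
E
```

```text
115.33333333333333 [  7   6  14  13 152] [13.28289474 11.88815789]
[0.54308789 0.27686559 0.05      ]
[0.54348278 0.276993   0.047     ]
diam est 0.032943139787196915
```

Call:
arm_command(targets=[[[0.0037, 0.0021, 0, 0, 0, 0], [0, 0, 0.03, 0, 0, 0], [0, 0, 0.03, 0, 0, 0], [0, 0, 0, 0, 0, 0], [0, 0, 0, 0, 0, 0], [0, 0, 0, 0, 0, 0]]])

```text
clock: 6.88
position: [0.5436, 0.2786, 0.1386]
ee_rot: [2.33, 2.107, 0.003]
force: [-0.4, 0.1, -1.9]
width: 0.34
gripper_force: 15.0
```

```bash
python3 - <<'E'
from fit import *
rel([.543,.277,.077]); fits(grab('side'),(.5427,.277),(.08,.11))
E
```

```text
t 6.875 pos [0.5436 0.2786 0.1386] yaw -0.1001413769519774 z [ 0.0019  0.0012 -1.    ] F [-0.4  0.1 -1.9] w 0.3398221020100717 14.98776689171791
rel [-0.0018 -0.0005  0.0616]
v1 [0.4705 0.2021] 61 rms 0.001588675646487303
v2 [0.4772 0.2855] 121 rms 0.0016226715086048418
v3 [0.537  0.1957] 123 rms 0.0017337673502906795
v4 [0.546  0.2805] 207 rms 0.0011106956160673261
pocket [0.54368034 0.27908803] held [0.54602666 0.28053433] centre [0.50708096 0.24058627]
```

Call:
arm_command(targets=[[[-0.0016, -0.0008, 0, 0, 0, 0], [0, 0, 0.012, 0, 0, 0], [0, 0, 0.008, 0, 0, 0], [0, 0, 0.006, 0, 0, 0], [0, 0, 0, 0, 0, 0]]])

```text
clock: 7.55
position: [0.5416, 0.2767, 0.1105]
ee_rot: [-2.33, -2.107, 0.001]
force: [0.7, -0.3, 0.1]
width: 0.342
gripper_force: 15.0
```

```bash
python3 - <<'E'
from fit import *
rel([.543,.277,.077]); fits(grab('side'),(.5427,.277),(.08,.11))
E
```

```text
t 7.55 pos [0.5416 0.2767 0.1105] yaw -0.10013094603115434 z [-7.e-04 -6.e-04 -1.e+00] F [ 0.7 -0.3  0.1] w 0.3424759004955737 14.98769000172615
rel [0.0005 0.0014 0.0335]
v1 0
v2 [0.4775 0.2855] 122 rms 0.0015715347284549976
v3 [0.5366 0.1959] 91 rms 0.0017111814536351182
v4 [0.5431 0.2788] 222 rms 0.0022498076525594873
pocket [0.54741846 0.28060706] held [0.5431189  0.27879269] centre [0.50705923 0.24070353]
```

The foot is 6 mm inside the hole and nothing is pushing back, so I'll continue down.

Call:
arm_command(targets=[[[0, 0.001, 0.008, 0, 0, 0], [0, 0, 0.009, 0, 0, 0], [0, 0, 0.009, 0, 0, 0], [0, 0, 0.006, 0, 0, 0], [0, 0, 0, 0, 0, 0], [0, 0, 0, 0, 0, 0]]])

```text
clock: 8.35
position: [0.543, 0.2767, 0.0794]
ee_rot: [2.33, 2.107, 0.0]
force: [-0.1, 0.7, -0.7]
width: 0.347
gripper_force: 15.0
```

Call:
arm_command(targets=[[[0, 0, 0.0025, 0, 0, 0], [0, 0, 0.0015, 0, 0, 0], [0, 0, 0, 0, 0, 0]]])

```text
clock: 8.72
position: [0.5428, 0.2767, 0.0753]
ee_rot: [-2.33, -2.107, -0.0]
force: [0.5, -0.8, -1.2]
width: 0.342
gripper_force: 15.0
```

Call:
arm_command(targets=[[[0, 0, 0, 0, 0, 0], [0, 0, 0, 0, 0, 0], [0, 0, 0, 0, 0, 0], [0, 0, 0, 0, 0, 0], [0, 0, 0, 0, 0, 0]]], jaw=0.045)

```text
clock: 9.35
position: [0.5428, 0.2767, 0.0752]
ee_rot: [2.33, 2.108, -0.0]
force: [0.5, 0.7, 0.3]
width: 0.49
gripper_force: 0.0
```

Call:
arm_command(targets=[[[0, 0, -0.03, 0, 0, 0], [0, 0, -0.05, 0, 0, 0], [0, 0, -0.04, 0, 0, 0], [0, 0, 0, 0, 0, 0], [0, 0, 0, 0, 0, 0]]])

```text
clock: 9.98
position: [0.5423, 0.2767, 0.1947]
ee_rot: [-2.329, -2.107, 0.001]
force: [0.0, 0.4, -0.0]
width: 0.489
gripper_force: 0.0
```

```bash
python3 - <<'E'
from fit import *
b=grab('side');fits(b,(.543,.277),(.06,.08))
P=world(b);
d=np.hypot(P[...,0]-.543,P[...,1]-.277);q=P[(d<.016)&(P[...,2]<.13)];print('top of vial4',np.nanpercentile(q[:,2],[99,100]))
# grip bar
rel([.4295,.2475,.2])
a=grab('top');cv2.imwrite('pics/t3.png',cv2.resize(a['pixels'][170:280,215:340,::-1],(682,600)))
cv2.imwrite('pics/s3.png',cv2.resize(b['pixels'][60:285,200:400,::-1],(533,600)))
E
```

```text
v1 [0.4692 0.2021] 112 rms 0.0019140099775330195
v2 [0.4778 0.2854] 119 rms 0.0013585047559328293
v3 [0.5373 0.1953] 120 rms 0.0017229325272802248
v4 [0.5449 0.2781] 141 rms 0.0017599258614433924
pocket [0.54583176 0.27868313] held [0.54490905 0.27808749] centre [0.50752741 0.24037299]
top of vial4 [0.10389547 0.1043274 ]
t 10.025 pos [0.542  0.2766 0.1941] yaw -0.09987920575876788 z [-1.6e-03 -7.0e-04 -1.0e+00] F [-0.3 -0.5 -1.1] w 0.49186463720288826 0.0
rel [-0.0402 -0.1091 -0.0057]
```

View pics/s3.png

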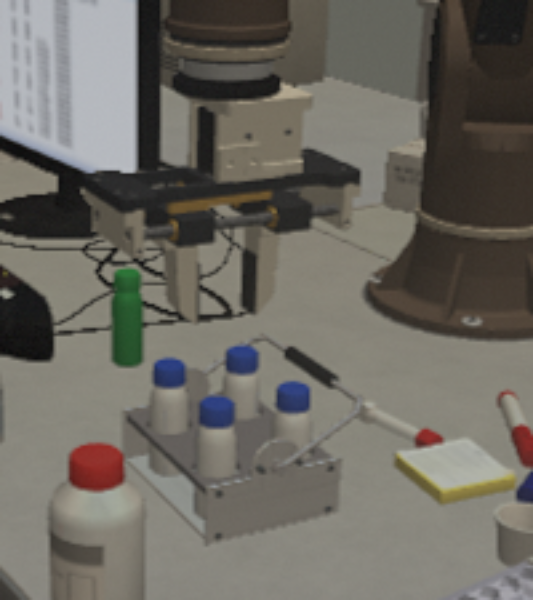

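The fourth vial is seated at crop (217,440), with its top at 104 mm as it should be. Next I'll move over the folded grip at crop (312,365).

Call:
arm_command(targets=[[[-0.013, -0.035, 0, 0, 0, 0], [-0.014, -0.037, 0, 0, 0, 0], [-0.014, -0.037, 0, 0, 0, 0], [0, 0, 0.02, 0, 0, 0], [0, 0, 0.02, 0, 0, 0], [0, 0, 0, 0, 0, 0], [0, 0, 0, 0, 0, 0]]])

```text
clock: 10.95
position: [0.4304, 0.2466, 0.1553]
ee_rot: [2.33, 2.107, -0.001]
force: [-0.3, 0.5, -0.3]
width: 0.489
gripper_force: 0.0
```

```bash
python3 - <<'E'
from fit import *
rel([.4297,.2467,.099]);b=grab('side')
cv2.imwrite('pics/s4.png',cv2.resize(b['pixels'][120:260,230:380,::-1],(643,600)))
E
```

```text
t 10.95 pos [0.4304 0.2466 0.1553] yaw -0.10045498559455612 z [-2.e-04 -6.e-04 -1.e+00] F [-0.3  0.5 -0.3] w 0.4892011504340139 0.0
rel [ 0.     -0.0007  0.0563]
```

View pics/s4.png

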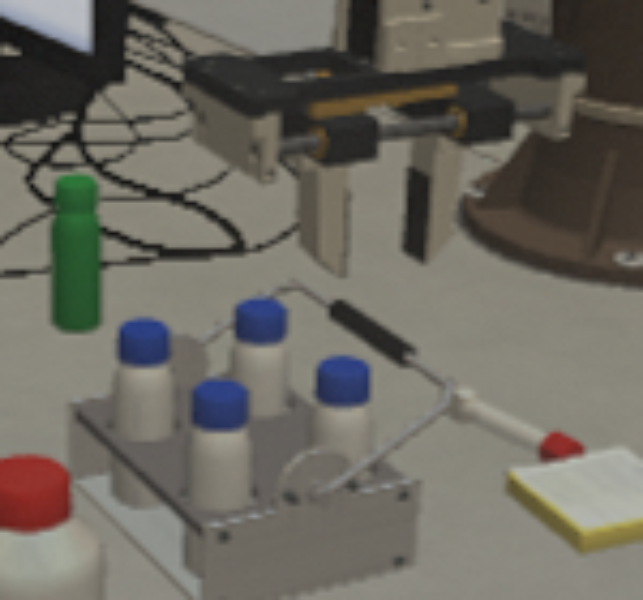

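The fingers at crop (325,230) and (430,220) straddle the bar, whose middle is at (372,332). I'll go down and close on it.

Call:
arm_command(targets=[[[0, 0, 0.02, 0, 0, 0], [0, 0, 0.02, 0, 0, 0], [0, 0, 0.016, 0, 0, 0], [0, 0, 0, 0, 0, 0], [0, 0, 0, 0, 0, 0]]])

```text
clock: 11.62
position: [0.4307, 0.2469, 0.0998]
ee_rot: [2.33, 2.107, 0.001]
force: [-0.2, -0.7, 0.5]
width: 0.49
gripper_force: 0.0
```

Call:
arm_command(targets=[[[0, 0, 0, 0, 0, 0], [0, 0, 0, 0, 0, 0], [0, 0, 0, 0, 0, 0], [0, 0, 0, 0, 0, 0], [0, 0, 0, 0, 0, 0], [0, 0, 0, 0, 0, 0]]], jaw=0.0, newtons=8)

```text
clock: 12.38
position: [0.4301, 0.2469, 0.0993]
ee_rot: [-2.329, -2.108, 0.0]
force: [-1.7, 0.7, 1.6]
width: 0.129
gripper_force: 8.0
```

```bash
python3 -c "
import numpy as np
f=np.arctan2(39,76)+np.linspace(0,1.10,11)
p=np.c_[-85*np.cos(f),85*np.sin(f)];print(np.round(np.diff(p,axis=0),1))
from h import *
rel([.4297,.2467,.099])"
```

```text
[[4.7 8.1]
 [5.6 7.5]
 [6.4 6.8]
 [7.1 6.1]
 [7.7 5.3]
 [8.2 4.4]
 [8.7 3.5]
 [9.  2.5]
 [9.2 1.5]
 [9.3 0.5]]
t 12.375 pos [0.4301 0.2469 0.0993] yaw -0.09995660835880084 z [-2.e-04  1.e-04 -1.e+00] F [-1.7  0.7  1.6] w 0.12911161959536535 7.999681904911995
rel [-0.0002 -0.0004  0.0003]
```

Call:
arm_command(targets=[[[0, 0.0047, -0.0081, 0, 0, 0], [0, 0.0056, -0.0075, 0, 0, 0], [0, 0.0064, -0.0068, 0, 0, 0], [0, 0.0071, -0.0061, 0, 0, 0], [0, 0.0077, -0.0053, 0, 0, 0], [0, 0, 0, 0, 0, 0], [0, 0, 0, 0, 0, 0]]])

```text
clock: 13.25
position: [0.4615, 0.2438, 0.134]
ee_rot: [-2.329, -2.107, -0.0]
force: [-6.4, 0.3, 8.6]
width: 0.126
gripper_force: 8.0
```

```bash
python3 - <<'E'
from fit import *
rel([.505,.239,.145]);b=grab('side');fits(b,(.543,.277),(.06,.08))
E
```

```text
t 13.25 pos [0.4615 0.2438 0.134 ] yaw -0.10009755081767287 z [-5.e-04  8.e-04 -1.e+00] F [-6.4  0.3  8.6] w 0.1262711659880697 8.001734465360641
rel [-0.0004  0.0437 -0.011 ]
v1 [0.4695 0.2018] 116 rms 0.0016586275060232632
v2 [0.4771 0.2854] 93 rms 0.0013858915605059658
v3 [0.5372 0.1951] 124 rms 0.0016925465361197116
v4 [0.5448 0.2779] 141 rms 0.0016252297382352337
pocket [0.5447627  0.27873304] held [0.54484926 0.27790514] centre [0.50713542 0.24025205]
```

Call:
arm_command(targets=[[[0, 0.0078, -0.0056, 0, 0, 0], [0, 0.0087, -0.0037, 0, 0, 0], [0, 0.009, -0.0025, 0, 0, 0], [0, 0.0092, -0.0015, 0, 0, 0], [0, 0.0093, -0.0005, 0, 0, 0], [0, 0, 0, 0, 0, 0], [0, 0, 0, 0, 0, 0]]])

```text
clock: 14.18
position: [0.5057, 0.2392, 0.1469]
ee_rot: [2.33, 2.107, 0.001]
force: [-0.7, 0.1, 2.8]
width: 0.128
gripper_force: 8.0
```

```bash
python3 - <<'E'
from fit import *
rel([.505,.239,.145]);b=grab('side');fits(b,(.543,.277),(.06,.08))
cv2.imwrite('pics/s5.png',cv2.resize(b['pixels'][60:260,220:380,::-1],(480,600)))
E
```

```text
t 14.175 pos [0.5057 0.2392 0.1469] yaw -0.10030202268059217 z [ 6.e-04  0.e+00 -1.e+00] F [-0.7  0.1  2.8] w 0.12838843404803574 7.997468411922455
rel [-0.0002 -0.0006  0.0019]
v1 [0.4696 0.2018] 117 rms 0.001890942034867342
v2 [0.4772 0.2855] 102 rms 0.0014853244459292587
v3 [0.5372 0.1953] 121 rms 0.0015938908574952388
v4 [0.545 0.278] 145 rms 0.0017632614807387462
pocket [0.54474461 0.27900704] held [0.5450477  0.27796043] centre [0.50715622 0.24039798]
```

View pics/s5.png

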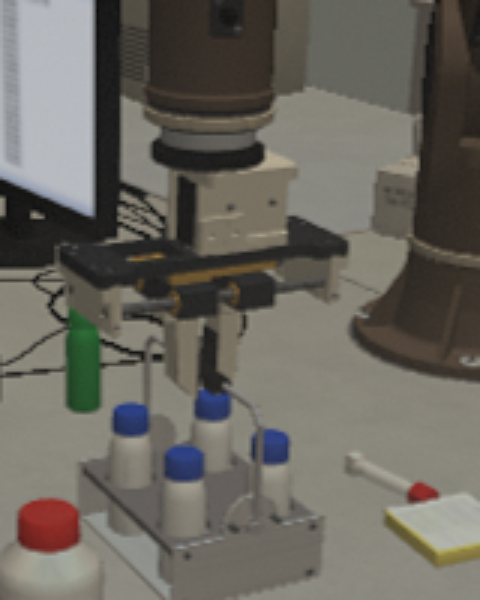

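The handle is upright and the bar is between the pads at crop (215,380). I'll firm up the grip and lift gently.

Call:
arm_command(targets=[[[0, 0, 0, 0, 0, 0], [0, 0, 0, 0, 0, 0], [0, 0, 0, 0, 0, 0]]], newtons=45)

```text
clock: 14.6
position: [0.5054, 0.2392, 0.1469]
ee_rot: [2.33, 2.107, 0.0]
force: [1.1, -0.9, 3.3]
width: 0.113
gripper_force: 45.0
```

Call:
arm_command(targets=[[[0, 0, -0.002, 0, 0, 0], [0, 0, -0.004, 0, 0, 0], [0, 0, -0.006, 0, 0, 0], [0, 0, -0.008, 0, 0, 0], [0, 0, 0, 0, 0, 0], [0, 0, 0, 0, 0, 0], [0, 0, 0, 0, 0, 0]]])

```text
clock: 15.48
position: [0.5051, 0.2392, 0.1666]
ee_rot: [-2.33, -2.107, 0.001]
force: [1.4, -0.6, -7.2]
width: 0.114
gripper_force: 45.0
```

```bash
cat > tilt.py <<'E'
from h import *
def tilt():
    b=grab('side');P=world(b);s=arm.observe();rel([.505,.239,.245])
    dz=s['position'][2]-.146
    px=b['pixels'].astype(int)
    blue=(px[...,2]>px[...,0]+60)&(px[...,2]>px[...,1]+50)
    for n,c in [('v1',(.4667,.2008)),('v2',(.4755,.2845)),('v3',(.536,.1943)),('v4',(.543,.277))]:
        q=P[(np.hypot(P[...,0]-c[0],P[...,1]-c[1])<.022)&blue]
        if len(q)>5: print(n,'top z',np.round(np.percentile(q[:,2],[10,90,97]),4),len(q))
        else: print(n,'hidden')
    return b
E
python3 -c "
from tilt import *
tilt()"
```

```text
t 15.525 pos [0.5052 0.2392 0.1666] yaw -0.10008469347928887 z [-4.e-04 -2.e-04 -1.e+00] F [-1.   0.6 -7.8] w 0.11590979324059626 44.993610978126526
rel [-0.0002 -0.0002 -0.0784]
v1 top z [0.1208 0.123  0.1234] 29
v2 top z [0.1216 0.1236 0.1238] 34
v3 top z [0.1209 0.1232 0.1236] 46
v4 top z [0.121  0.1233 0.1238] 53
```

The carrier is hanging level, about 19 mm up. I'll lift the rest.

Call:
arm_command(targets=[[[0, 0, -0.006, 0, 0, 0], [0, 0, -0.011, 0, 0, 0], [0, 0, -0.015, 0, 0, 0], [0, 0, -0.016, 0, 0, 0], [0, 0, -0.015, 0, 0, 0], [0, 0, -0.011, 0, 0, 0], [0, 0, -0.006, 0, 0, 0]]])

```text
clock: 16.4
position: [0.5055, 0.2393, 0.2477]
ee_rot: [2.33, 2.108, 0.001]
force: [0.4, -0.4, -7.8]
width: 0.119
gripper_force: 45.0
```

Call:
arm_command(targets=[[[0, 0, 0, 0, 0, 0], [0, 0, 0, 0, 0, 0], [0, 0, 0, 0, 0, 0], [0, 0, 0, 0, 0, 0], [0, 0, 0, 0, 0, 0], [0, 0, 0, 0, 0, 0], [0, 0, 0, 0, 0, 0], [0, 0, 0, 0, 0, 0], [0, 0, 0, 0, 0, 0], [0, 0, 0, 0, 0, 0]]])

```text
clock: 17.65
position: [0.5053, 0.2393, 0.2469]
ee_rot: [-2.33, -2.108, -0.0]
force: [0.3, 0.2, -7.8]
width: 0.115
gripper_force: 45.0
```

```bash
python3 -c "
from tilt import *
b=tilt();tilt()
cv2.imwrite('pics/s6.png',b['pixels'][:,:,::-1])"
```

```text
t 17.7 pos [0.5054 0.2392 0.2468] yaw -0.1000699171593017 z [ 0. -0. -1.] F [ 0.3  0.2 -7.7] w 0.11453045013874721 44.99376833438873
rel [-0.0003 -0.0003  0.0018]
v1 top z [0.201  0.2036 0.204 ] 37
v2 top z [0.2018 0.2035 0.2036] 29
v3 top z [0.2005 0.2032 0.2035] 43
v4 top z [0.2013 0.2033 0.2037] 45
t 17.75 pos [0.5054 0.2393 0.2468] yaw -0.10004460766887198 z [ 0.  0. -1.] F [-0.4 -0.6 -8.1] w 0.11117175945950725 44.99360382556915
rel [-0.0003 -0.0003  0.0018]
v1 top z [0.2015 0.2033 0.2035] 37
v2 top z [0.2014 0.203  0.2032] 29
v3 top z [0.2015 0.2032 0.2035] 43
v4 top z [0.2009 0.2034 0.2035] 48
```

View pics/s6.png

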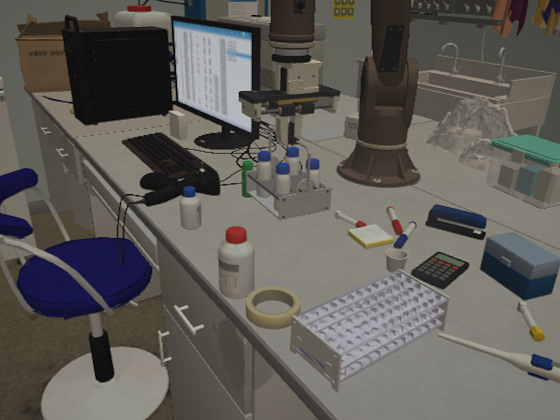

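The carrier hangs level at (287,190), about 10 cm up and still, with all four vial tops at the same height. The wide bottle (190,208) and the cup (396,260) haven't moved. I'll hand it in.

```bash
python3 -c "
from cell import arm
print(arm.sign_off())"
```

```text
the job is handed in; nothing more can be done
None
```

I put the vial in the empty pocket and lifted the carrier by its upright handle: it hangs level and still about 10 cm above the desk, all four vials seated, the wide bottle and cup untouched. The job is handed in; the sign-off gave no verdict.

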